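# Set out the doughnut packs

### The arm

A 7-joint arm with a two-finger parallel gripper is mounted at the origin on the work surface. World frame = base frame: x ahead of the robot, y to its left, z up, the work surface at z = 0. Lengths are in m, angles in degrees, forces in N, time in s.
With the tool pointing down it reaches from about 0.35 to 0.9 m from the base axis. Payload 7.2 kg.
Tool frame: the origin (TCP) lies between the finger pads; the fingertips stand 17 mm ahead of it and the grasp point (between the pads) lies 2 mm behind it (bot.finger_overhang is the distance from the TCP to the fingertips, in m); z points along the fingers, x is the direction in which the jaws open and shut, and the axes are right-handed (so a half turn about z gives the same grasp; the last joint's range is limited). The gripper opens to 88 mm and grips with 3 to 60 N. Pads are 20 mm wide; open, the fingers measure 115 mm over their backs; the gripper's body (75 mm by 178 mm) begins 61 mm behind the grasp point.
Start: joints at [59.232, 23.554, -0.728, 91.456, 0.321, 64.991, -4.71], TCP at [0.282, -0.558, 0.24] pointing down, gripper open.
Joint ranges: [-169.25, 169.25], [-16.82, 113.86], [-84.01, 82.57], [7.8, 145.47], [-59.2, 239.2], [7.22, 106.19], [-163.78, 163.78]. Speed limits (degrees/s): [136.94, 136.94, 172.46, 172.46, 180, 180, 180].

### API

Orientations are given as a 3x3 rotation matrix whose columns are the frame's x, y, z axes.
In Python, from workcell import bot gives the robot as it stands.
- The arm moves only by the shell command python3 -m creep 'ROWS'. ROWS is JSON, a list of rows, each a list of 7 numbers: the shift along the world's x, y, z in m, then the turn, a rotation vector about the world's x, y, z in degrees, then the opening in per cent of the stroke, from 0 (shut) to 100 (fully open). In form: [[dx, dy, dz, rx, ry, rz, jaw], ...]. A call has 1 to 10 rows; each row shifts and turns the commanded pose from where the row before left it; what a row does not reach is not made up. A row lasts 1/12 s, in which the tool goes at most 41.7 mm and 7.16 degrees, less where a joint would pass 70% of its speed; a pose out of reach is approached as far as the arm can. A call is refused whole if a number of a shift passes 0.0417 or a number of a turn 7.16, either way. A call with a gripper value outside its range is refused whole. The fingers move at their own pace and stop on an object; the grip force is fixed at half the most. Time passes only in rows, so rows that do not move let the fingers close. It gives the time, the measured TCP pose, the force and the opening at its end, in the units of the state.
- bot.read_state(): the state, without advancing time (a new reading comes with each control period).
- bot.grab_frame(name): name is "side" or "top" or "wrist"; returns (picture, depth): 420x560x3 uint8, red, green, blue; 420x560 float32, m along the optical axis (not along the pixel's ray), 0 where there is no reading.
- bot.get_calibration(name): a dict with "mtx" (3x3 intrinsics, pixels), "cam_to_world" (4x4, takes a point from camera to world coordinates); the wrist camera has in their place "mount" (4x4, takes a point from camera to tool coordinates, whose origin is the TCP and whose axes are the tool frame's). Camera axes: x right, y up, looking along -z (the intrinsics and any distortion apply to the point x, -y, -z); pixel columns grow to the right and rows downward; lengths in m; the calibration is good to about 2 mm. A picture is of the moment at which its call begins: read the wrist's pose just before it. get_calibration takes no time and is no camera call.
- bot.hand_in(): hands the job in, once; it reports no verdict.
Trained networks look in the newest picture that a camera, given by its name, has taken for a name from the list of things; names that differ only in an ending like _2 or _b are one class to them, and where a whole thing is asked for, a point or a joint stands for the part that bears it (a point fixed in the world has none). Each returns a list of dicts, best first, with "p" (0 to 1); they miss things now and then, are a little off and sometimes report something else, mostly with a low value. They report only what shows in the picture. A call takes as long as a camera call.
- bot.look_for(name, camera): "location" ([column, row] in pixels, amid what is visible of it).
- bot.trace(name, camera): "mask" (420x560 bool, what is visible of it) and "location" ([column, row] in pixels, amid what is visible of it).
- bot.mark_of(name, camera): "location" ([column, row] in pixels: a listed point, or the origin of a listed thing).
The state is a dict: "time": time; "qpos": joint angles; "qvel": joint speeds; "joint_torque": joint torques, N m; "tcp_pos": TCP position; "eef_rot": TCP orientation; "contact_force": force on the tool from outside, world axes, zero at the start; "ft_torque": the same for the moment, N m; "width": finger opening in m.
Only numpy, scipy, OpenCV 4.12 (cv2) and the standard library are available. Lean on these libraries where they do the work, as an engineer would, in place of code of your own. Each camera call takes 0.05 s, during which the arm holds its last target. There are 200 camera calls.

### The job

Take the crosswise stack of doughnut packs apart and put each pack on the serving board that has the colour of its label, label up, flat, centred on the board and lined up with it lengthwise (either way round). Put both upper packs in their places before you move either of the lower ones. Set each pack down gently rather than dropping it, and do not move the honey jar or the little pumpkin.

Things in the scene. Friction and masses are not known exactly. Their poses are not given: they have to be found in the camera images.
- pack_red_mid (a point): Loose clear clamshell pack of six mini doughnuts with a red label on top and sides; a box 156 long (its x) by 54 wide (its y) by 46 high, about 0.18 kg. Point at its centre, 23 above its underside. Starts in the upper layer of the stack, lying across both lower packs. The two packs of a layer lie side by side, about 46 clear between them. Sizes in mm.
- pack_yellow_mid (a point): Loose clear clamshell pack of six mini doughnuts with a yellow label on top and sides; a box 156 long (its x) by 54 wide (its y) by 46 high, about 0.18 kg. Point at its centre, 23 above its underside. Starts in the upper layer of the stack, lying across both lower packs. The two packs of a layer lie side by side, about 46 clear between them. Sizes in mm.
- pack_green_mid (a point): Loose clear clamshell pack of six mini doughnuts with a green label on top and sides; a box 156 long (its x) by 54 wide (its y) by 46 high, about 0.18 kg. Point at its centre, 23 above its underside. Starts in the lower layer of the stack, on a fixed wooden board 12 thick (190 square); its middle shows between the two upper packs. The two packs of a layer lie side by side, about 46 clear between them. Sizes in mm.
- pack_blue_mid (a point): Loose clear clamshell pack of six mini doughnuts with a blue label on top and sides; a box 156 long (its x) by 54 wide (its y) by 46 high, about 0.18 kg. Point at its centre, 23 above its underside. Starts in the lower layer of the stack, on a fixed wooden board 12 thick (190 square); its middle shows between the two upper packs. The two packs of a layer lie side by side, about 46 clear between them. Sizes in mm.
- tray_red_top (a point): Fixed flat wooden serving board with a red painted edge and dark wood middle on top: 176 long (its x) by 78 wide (its y) by 14 high, no rim, standing on the table. Point at the centre of its top face, z up. Sizes in mm.
- tray_yellow_top (a point): Fixed flat wooden serving board with a yellow painted edge and dark wood middle on top: 176 long (its x) by 78 wide (its y) by 14 high, no rim, standing on the table. Point at the centre of its top face, z up. Sizes in mm.
- tray_green_top (a point): Fixed flat wooden serving board with a green painted edge and dark wood middle on top: 176 long (its x) by 78 wide (its y) by 14 high, no rim, standing on the table. Point at the centre of its top face, z up. Sizes in mm.
- tray_blue_top (a point): Fixed flat wooden serving board with a blue painted edge and dark wood middle on top: 176 long (its x) by 78 wide (its y) by 14 high, no rim, standing on the table. Point at the centre of its top face, z up. Sizes in mm.
- honey_mid (a point): Loose honey jar, amber glass with a brass-coloured cap, 52 across, 75 high. Point at its centre, half-way up. A bystander. Sizes in mm.
- gourd_mid (a point): Loose small orange pumpkin with a short green-brown stalk, 72 across, about 61 high with its stalk. Point on its axis, 25 above the table. A bystander. Sizes in mm.

How it is judged:
By the outcome, as a careful person would: the job done as asked, in the order asked, and still so for the second after the job is handed in, with the robot touching nothing.
It also fails if it takes over 109 s, if anything falls off the work surface, if the arm or the gripper's body presses on something with over 40 N, if the wrist force passes 120 N, or if a joint passes its speed limit or range.

## Working session

There is one attempt and no reset: what is moved stays moved. The work goes in short steps, Python scripts to look and compute and a shell command to move; the robot and the scene stay as the last step left them, time stands still between calls to the robot, and variables do not carry over. Pictures are saved under pics/ and viewed, about 12 in all and at most 16, crops included, and the job is handed in when it is done.

```bash
mkdir -p pics; ls; cat > h.py <<'E'
import numpy as np, cv2
from workcell import bot
def world(cam,depth,st=None):
    c=bot.get_calibration(cam); K=np.array(c["mtx"])
    if cam=="wrist":
        T=np.eye(4);T[:3,:3]=st["eef_rot"];T[:3,3]=st["tcp_pos"];T=T@np.array(c["mount"])
    else: T=np.array(c["cam_to_world"])
    v,u=np.mgrid[:420,:560]
    P=np.stack([(u-K[0,2])/K[0,0]*depth,-(v-K[1,2])/K[1,1]*depth,-depth],-1)
    return P@T[:3,:3].T+T[:3,3]
def save(n,p): cv2.imwrite(f"pics/{n}.png",cv2.cvtColor(p,cv2.COLOR_RGB2BGR))
E
python3 - <<'E'
from h import *
s=bot.read_state();print(s["time"],s["tcp_pos"],s["eef_rot"],s["width"])
print(bot.get_calibration("top"))
p,d=bot.grab_frame("top");save("top0",p);np.save("d0",d)
W=world("top",d)
for n in ["pack_red_mid","pack_yellow_mid","pack_green_mid","pack_blue_mid","tray_red_top","tray_yellow_top","tray_green_top","tray_blue_top","honey_mid","gourd_mid"]:
    r=bot.trace(n,"top")
    if not r: print(n,"none");continue
    r=r[0];m=r["mask"]&(d>0);P=W[m]
    z=np.percentile(P[:,2],80);Q=P[abs(P[:,2]-z)<.006]
    rc=cv2.minAreaRect((Q[:,:2]*1000).astype(np.float32))
    print(n,round(r["p"],2),np.round(r["location"]),"z",round(z,3),"rect",np.round(rc[0],1),np.round(rc[1],1),round(rc[2],1),"n",len(Q), np.round(Q.mean(0),3))
E
```

```text
pics
0.0 [ 0.28215367 -0.55716938  0.23883902] [[ 4.51880690e-01 -8.92078048e-01 -7.73173649e-04]
 [-8.92077062e-01 -4.51881343e-01  1.32949349e-03]
 [-1.53539471e-03  8.89580406e-05 -9.99998817e-01]] 0.08810353848903298
{'mtx': array([[467.94306624,   0.        , 280.62909755],
       [  0.        , 467.94306624, 211.16743928],
       [  0.        ,   0.        ,   1.        ]]), 'cam_to_world': array([[-0.02896044,  0.99052483, -0.13424553,  0.39720994],
       [-0.9995786 , -0.02843239,  0.00584933, -0.0040654 ],
       [ 0.00197698,  0.13435835,  0.99093084,  1.24321896],
       [ 0.        ,  0.        ,  0.        ,  1.        ]])}
pack_red_mid 0.67 [301. 178.] z 0.105 rect [640.6 -68.6] [151.4  56.1] 74.5 n 1190 [ 0.639 -0.069  0.104]
pack_yellow_mid 0.64 [293. 214.] z 0.106 rect [545.7 -42.4] [154.8  55.4] 74.9 n 1266 [ 0.545 -0.043  0.104]
pack_green_mid 0.69 [281. 190.] z 0.06 rect [610.1  -8.7] [54.4 39.6] 75.2 n 305 [ 0.61  -0.009  0.058]
pack_blue_mid 0.86 [313. 200.] z 0.061 rect [553.  -93.5] [ 54.2 104.7] 74.2 n 343 [ 0.577 -0.1    0.059]
tray_red_top 0.96 [145. 204.] z 0.017 rect [592.3 346.7] [177.7  78.4] 88.6 n 1848 [0.593 0.347 0.015]
tray_yellow_top 0.86 [158. 264.] z 0.017 rect [434.  317.4] [ 77.9 176.8] 2.9 n 1929 [0.434 0.317 0.015]
tray_green_top 0.62 [404. 192.] z 0.017 rect [ 606.9 -345.4] [ 78.6 177.4] 8.9 n 1788 [ 0.606 -0.345  0.016]
tray_blue_top 0.88 [403. 249.] z 0.017 rect [ 453.3 -331.5] [ 77.2 176.8] 5.5 n 1853 [ 0.453 -0.331  0.015]
honey_mid 0.86 [346. 273.] z 0.077 rect [ 410.  -165.3] [44.9 42.8] 44.8 n 259 [ 0.41  -0.166  0.076]
gourd_mid 0.73 [214. 269.] z 0.046 rect [417.6 162.1] [57.9 59. ] 14.1 n 354 [0.417 0.164 0.045]
```

View pics/top0.png

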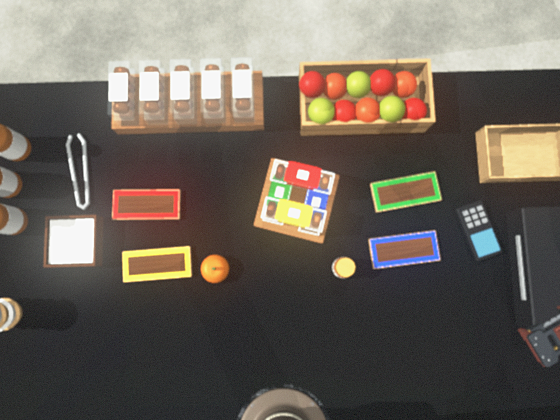

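The top view shows the stack at (297,200): red is at the back, yellow in front, green at left below and blue at right below. Red and yellow trays are at left (146,204) and (157,264), green and blue at right (405,192) and (404,249). I'll move above the red pack.

```bash
python3 -m creep '[[0.018,0.0244,0,0,0,2.4,100],[0.018,0.0244,0,0,0,2.4,100],[0.018,0.0244,0,0,0,2.4,100],[0.018,0.0244,0,0,0,2.4,100],[0.018,0.0244,0,0,0,2.4,100],[0.018,0.0244,0,0,0,2.4,100],[0.018,0.0244,0,0,0,2.4,100],[0.018,0.0244,0,0,0,2.4,100],[0.018,0.0244,0,0,0,2.4,100],[0.018,0.0244,0,0,0,2.4,100]]'
python3 -m creep '[[0.018,0.0244,0,0,0,2.4,100],[0.018,0.0244,0,0,0,2.4,100],[0.018,0.0244,0,0,0,2.4,100],[0.018,0.0244,0,0,0,2.4,100],[0.018,0.0244,0,0,0,2.4,100],[0.018,0.0244,0,0,0,2.4,100],[0.018,0.0244,0,0,0,2.4,100],[0.018,0.0244,0,0,0,2.4,100],[0.018,0.0244,0,0,0,2.4,100],[0.017,0.0244,0,0,0,2.4,100]]'
python3 -m creep '[[0,0,0,0,0,0,100],[0,0,0,0,0,0,100]]'
cat >> h.py <<'E'
def look(name,cam,tag=None,zt=None):
    st=bot.read_state();p,d=bot.grab_frame(cam)
    if tag: save(tag,p)
    W=world(cam,d,st)
    for n in name.split():
        r=bot.trace(n,cam)
        if not r: print(n,"none");continue
        m=r[0]["mask"]&(d>0);P=W[m];z=np.percentile(P[:,2],70)
        Q=P[abs(P[:,2]-z)<.006];rc=cv2.minAreaRect((Q[:,:2]*1000).astype(np.float32))
        print(n,round(r[0]["p"],2),"z",round(z,4),np.round(rc[0],1),np.round(rc[1],1),round(rc[2],1),len(Q))
def pose():
    s=bot.read_state();R=np.array(s["eef_rot"])
    print("t",round(s["time"],2),"tcp",np.round(s["tcp_pos"],4),"yaw",round(np.degrees(np.arctan2(R[1,0],R[0,0])),2),"zax",np.round(R[:,2],4),"F",np.round(s["contact_force"],1),"w",round(s["width"],4))
E
python3 -c "
from h import *
pose();look('pack_red_mid pack_yellow_mid pack_green_mid pack_blue_mid','wrist','w1')"
```

```text
time: 1.38
tcp_pos: [0.4631, -0.3123, 0.2399]
eef_rot: [[0.777, -0.63, 0.0], [-0.63, -0.777, -0.0], [0.001, 0.0, -1.0]]
contact_force: [-0.1, -0.3, -0.8]
width: 0.0879
time: 2.22
tcp_pos: [0.6422, -0.0684, 0.2397]
eef_rot: [[0.966, -0.259, 0.0], [-0.259, -0.966, -0.0], [0.0, 0.0, -1.0]]
contact_force: [0.1, -0.1, -0.1]
width: 0.088
time: 2.38
tcp_pos: [0.6418, -0.0674, 0.2393]
eef_rot: [[0.966, -0.258, -0.0], [-0.258, -0.966, 0.001], [-0.001, -0.001, -1.0]]
contact_force: [0.7, -0.7, -0.9]
width: 0.0878
t 2.38 tcp [ 0.6418 -0.0674  0.2393] yaw -14.96 zax [-3.e-04  9.e-04 -1.e+00] F [ 0.7 -0.7 -0.9] w 0.0878
pack_red_mid 0.73 z 0.1038 [642.  -65.8] [153.7  55.1] 74.7 9180
pack_yellow_mid 0.57 z 0.1038 [547.3 -39.8] [152.3  55.7] 75.0 8199
pack_green_mid 0.76 z 0.0583 [604.3  -6.5] [54.9 43.4] 74.6 2257
pack_blue_mid 0.95 z 0.0581 [579.1 -99.8] [55.5 42.8] 74.3 1763
```

View pics/w1.png

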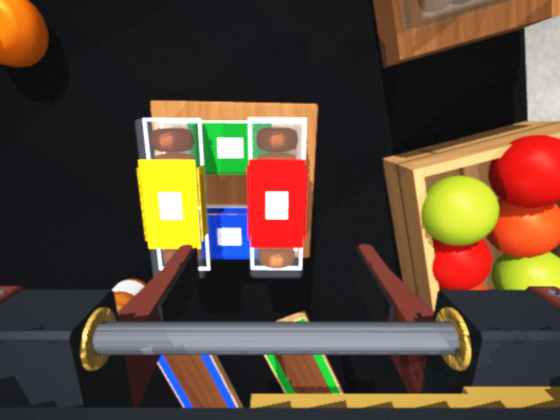

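Wrist view: red pack at (277,205) and yellow at (170,205), labels up and aligned with the jaws. The positions agree with the top camera. Descend and grip.

```bash
python3 -m creep '[[0,0,-0.025,0,0,0.3,100],[0,0,-0.03,0,0,0,100],[0,0,-0.03,0,0,0,100],[0,0,-0.03,0,0,0,100],[0,0,-0.02,0,0,0,100],[0,0,-0.015,0,0,0,100],[0,0,-0.008,0,0,0,100],[0,0,0,0,0,0,100],[0,0,0,0,0,0,20],[0,0,0,0,0,0,0]]'
python3 -m creep '[[0,0,0,0,0,0,0],[0,0,0,0,0,0,0],[0,0,0,0,0,0,0],[0,0,0,0,0,0,0],[0,0,0,0,0,0,0],[0,0,0,0,0,0,0]]'
python3 -c "
from h import *
pose()"
```

```text
time: 3.47
tcp_pos: [0.6422, -0.0699, 0.0831]
eef_rot: [[0.966, -0.257, 0.002], [-0.257, -0.966, -0.0], [0.002, -0.0, -1.0]]
contact_force: [-0.7, 0.5, -0.2]
width: 0.0776
time: 3.97
tcp_pos: [0.6418, -0.0696, 0.0823]
eef_rot: [[0.967, -0.256, 0.001], [-0.256, -0.967, -0.0], [0.001, -0.0, -1.0]]
contact_force: [-0.9, 0.4, 5.6]
width: 0.0538
t 3.97 tcp [ 0.6418 -0.0696  0.0823] yaw -14.85 zax [ 1.e-03 -2.e-04 -1.e+00] F [-0.9  0.4  5.6] w 0.0538
```

```bash
python3 -m creep '[[0,0,0.005,0,0,0,0],[0,0,0.015,0,0,0,0],[0,0,0.025,0,0,0,0],[0,0,0.025,0,0,0,0],[0,0,0.025,0,0,0,0],[0,0,0.025,0,0,0,0],[-0.001,0.01,0,0,0,0.5,0],[-0.002,0.02,0,0,0,1,0],[-0.0035,0.03,0,0,0,1,0],[-0.0035,0.03,0,0,0,1,0]]'
python3 -m creep '[[-0.004,0.0325,0,0,0,1,0],[-0.004,0.0325,0,0,0,1,0],[-0.004,0.0325,0,0,0,1,0],[-0.004,0.0325,0,0,0,1,0],[-0.004,0.0325,0,0,0,1,0],[-0.004,0.0325,0,0,0,1,0],[-0.004,0.0325,0,0,0,1,0],[-0.004,0.0325,0,0,0,1,0],[-0.004,0.03,0,0,0,1,0],[-0.002,0.02,0,0,0,1,0]]'
python3 -m creep '[[-0.002,0.016,0,0,0,0,0],[0,0,0,0,0,0,0],[0,0,0,0,0,0,0]]'
python3 -c "
from h import *
pose();look('pack_red_mid tray_red_top tray_yellow_top','wrist','w2')
look('pack_red_mid pack_yellow_mid pack_green_mid pack_blue_mid tray_red_top tray_yellow_top','top')"
```

```text
time: 4.8
tcp_pos: [0.6299, 0.0222, 0.1999]
eef_rot: [[0.981, -0.196, -0.003], [-0.196, -0.981, 0.0], [-0.003, 0.0, -1.0]]
contact_force: [0.2, 0.4, -2.0]
width: 0.0536
time: 5.63
tcp_pos: [0.5894, 0.3358, 0.1996]
eef_rot: [[1.0, -0.017, -0.004], [-0.017, -1.0, 0.001], [-0.004, -0.001, -1.0]]
contact_force: [-0.7, 0.1, -1.8]
width: 0.0542
time: 5.88
tcp_pos: [0.5899, 0.3475, 0.2002]
eef_rot: [[1.0, -0.021, -0.002], [-0.021, -1.0, -0.001], [-0.002, 0.001, -1.0]]
contact_force: [1.2, -0.3, -1.4]
width: 0.0541
t 5.88 tcp [0.5899 0.3475 0.2002] yaw -1.21 zax [-0.0021 -0.001  -1.    ] F [ 1.2 -0.3 -1.4] w 0.0541
pack_red_mid 0.84 z 0.2216 [588.9 359.6] [138.4  55.5] 88.5 30657
tray_red_top 0.56 z 0.0144 [598.9 434.3] [ 2.  66.3] 88.8 71
tray_yellow_top 0.65 z 0.0147 [434.9 318.9] [ 78.8 175.2] 2.9 10599
pack_red_mid 0.81 z 0.2229 [588.9 301.5] [65.4 52.6] 88.4 573
pack_yellow_mid 0.56 z 0.1049 [545.4 -42.8] [154.7  54.7] 75.3 1299
pack_green_mid 0.87 z 0.0589 [636.5 -15.9] [54.6 95.3] 74.5 723
pack_blue_mid 0.94 z 0.0591 [ 576.4 -100.7] [ 53.3 153.8] 75.7 682
tray_red_top 0.57 z 0.0162 [592.1 301.8] [87.3 76.1] 88.1 670
tray_yellow_top none
```

View pics/w2.png

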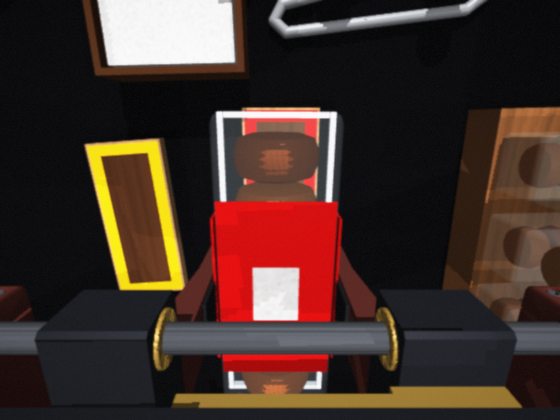

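```bash
python3 -m creep '[[0.001,-0.0005,-0.02,0,0,0,0],[0.001,-0.0005,-0.03,0,0,0,0],[0.001,-0.0005,-0.03,0,0,0,0],[0,0,-0.03,0,0,0,0],[0,0,-0.02,0,0,0,0],[0,0,-0.013,0,0,0,0],[0,0,-0.009,0,0,0,0],[0,0,0,0,0,0,0],[0,0,0,0,0,0,0]]'
python3 -c "
from h import *
pose();look('pack_red_mid tray_red_top','wrist','w3')
look('pack_red_mid tray_red_top','top','t3')
import cv2
a=cv2.imread('pics/w3.png');b=cv2.imread('pics/t3.png')[170:240,90:200];b=cv2.resize(b,(550,350))
a=a[:,:]
b=cv2.copyMakeBorder(b,0,70,0,10,0)
cv2.imwrite('pics/c3.png',cv2.resize(np.hstack([a,b]),(800,300)))"
```

```text
time: 7.18
tcp_pos: [0.5947, 0.3453, 0.0503]
eef_rot: [[1.0, -0.023, 0.001], [-0.023, -1.0, 0.001], [0.001, -0.001, -1.0]]
contact_force: [0.1, 0.0, -1.9]
width: 0.0538
t 7.18 tcp [0.5947 0.3453 0.0503] yaw -1.34 zax [ 6.e-04  5.e-04 -1.e+00] F [ 0.1  0.  -1.9] w 0.0538
pack_red_mid 0.6 z 0.0718 [593.6 357.6] [138.2  55.5] 88.1 30597
tray_red_top 0.86 z 0.0146 [594.4 402. ] [66.9 78.3] 88.7 2585
pack_red_mid 0.76 z 0.0728 [602.5 286.8] [69.2 36.9] 48.0 247
tray_red_top 0.67 z 0.0159 [594.1 265.4] [71.8 18.6] 3.3 155
```

View pics/c3.png

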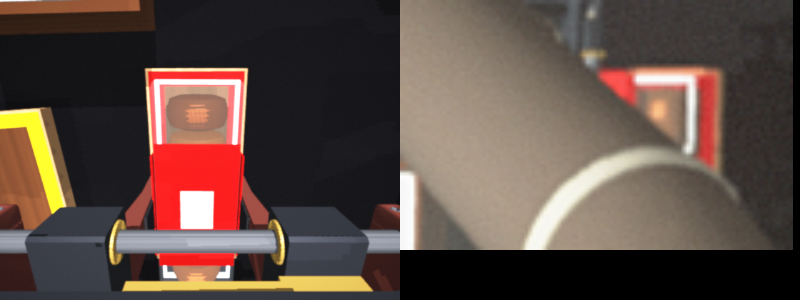

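```bash
python3 -m creep '[[0,-0.0015,-0.004,0,0,0,0],[0,0,-0.003,0,0,0,0],[0,0,-0.002,0,0,0,0],[0,0,-0.001,0,0,0,0],[0,0,-0.001,0,0,0,0],[0,0,0,0,0,0,0],[0,0,0,0,0,0,0]]'
```

```text
time: 8.07
tcp_pos: [0.5944, 0.3435, 0.0386]
eef_rot: [[1.0, -0.023, 0.0], [-0.023, -1.0, 0.0], [0.0, -0.0, -1.0]]
contact_force: [0.7, 0.4, -1.4]
width: 0.0541
```

```bash
python3 -m creep '[[0,0,-0.001,0,0,0,0],[0,0,0,0,0,0,0],[0,0,0,0,0,0,0]]'; python3 -m creep '[[0,0,-0.0005,0,0,0,0],[0,0,0,0,0,0,0],[0,0,0,0,0,0,0]]'
```

```text
time: 8.32
tcp_pos: [0.5945, 0.3436, 0.0384]
eef_rot: [[1.0, -0.023, 0.001], [-0.023, -1.0, 0.0], [0.001, -0.0, -1.0]]
contact_force: [-2.5, -2.0, 4.7]
width: 0.054
time: 8.57
tcp_pos: [0.5945, 0.3436, 0.0384]
eef_rot: [[1.0, -0.023, 0.001], [-0.023, -1.0, 0.0], [0.001, -0.0, -1.0]]
contact_force: [-3.8, -3.6, 9.3]
width: 0.0539
```

```bash
python3 -m creep '[[0,0,0.001,0,0,0,40],[0,0,0,0,0,0,80],[0,0,0,0,0,0,100],[0,0,0,0,0,0,100],[0,0,0,0,0,0,100],[0,0,0.01,0,0,0,100],[0,0,0.02,0,0,0,100],[0,0,0.03,0,0,0,100],[0,0,0.03,0,0,0,100],[0,0,0.03,0,0,0,100]]'
python3 -m creep '[[0,0,0.03,0,0,0,100],[-0.001,-0.01,0.02,0,0,0,100],[-0.002,-0.02,0,0,0,-1,100],[-0.004,-0.03,0,0,0,-1,100],[-0.004,-0.0325,0,0,0,-1,100],[-0.004,-0.0325,0,0,0,-1,100],[-0.004,-0.0325,0,0,0,-1,100],[-0.004,-0.0325,0,0,0,-1,100],[-0.004,-0.0325,0,0,0,-1,100],[-0.004,-0.0325,0,0,0,-1,100]]'
python3 -m creep '[[-0.004,-0.0325,0,0,0,-1,100],[-0.004,-0.0325,0,0,0,-1,100],[-0.004,-0.0325,0,0,0,-1,100],[-0.004,-0.03,0,0,0,-1,100],[-0.003,-0.02,0,0,0,-1,100],[-0.002,-0.013,0,0,0,-0.8,100],[0,0,0,0,0,0,100],[0,0,0,0,0,0,100]]'
python3 -c "
from h import *
pose();look('pack_yellow_mid','wrist');look('pack_red_mid tray_red_top honey_mid gourd_mid tray_yellow_top','top','t4')"
```

```text
time: 9.4
tcp_pos: [0.5941, 0.3435, 0.16]
eef_rot: [[1.0, -0.023, -0.0], [-0.023, -1.0, 0.0], [-0.0, -0.0, -1.0]]
contact_force: [0.4, 0.6, 0.3]
width: 0.0879
time: 10.23
tcp_pos: [0.563, 0.087, 0.209]
eef_rot: [[0.987, -0.163, 0.001], [-0.163, -0.987, 0.0], [0.001, -0.0, -1.0]]
contact_force: [-0.3, 0.3, 0.1]
width: 0.088
time: 10.9
tcp_pos: [0.5425, -0.0715, 0.2086]
eef_rot: [[0.965, -0.261, 0.001], [-0.261, -0.965, 0.0], [0.0, -0.001, -1.0]]
contact_force: [-0.0, 0.8, 0.7]
width: 0.0878
t 10.9 tcp [ 0.5425 -0.0715  0.2086] yaw -15.14 zax [ 6.e-04  5.e-04 -1.e+00] F [-0.   0.8  0.7] w 0.0878
pack_yellow_mid 0.63 z 0.1038 [546.7 -41.1] [155.1  55.1] 74.8 12482
pack_red_mid 0.59 z 0.0606 [592.9 345. ] [154.8  55.9] 88.0 1230
tray_red_top 0.69 z 0.0157 [592.2 346.5] [176.6  78.5] 88.5 536
honey_mid none
gourd_mid 0.89 z 0.0455 [417.7 164.4] [58.7 58.3] 88.3 382
tray_yellow_top 0.67 z 0.016 [434.1 317.4] [ 78.1 178.3] 2.9 1990
```

```bash
python3 -m creep '[[0.0015,0.0145,0,0,0,0,100],[0.002,0.015,0,0,0,0,100],[0,0,-0.02,0,0,0,100],[0,0,-0.03,0,0,0,100],[0,0,-0.03,0,0,0,100],[0,0,-0.02,0,0,0,100],[0,0,-0.015,0,0,0,100],[0,0,-0.0115,0,0,0,100],[0,0,0,0,0,0,100],[0,0,0,0,0,0,20]]'
python3 -m creep '[[0,0,0,0,0,0,0],[0,0,0,0,0,0,0],[0,0,0,0,0,0,0],[0,0,0,0,0,0,0],[0,0,0,0,0,0,0],[0,0,0,0,0,0,0],[0,0,0,0,0,0,0]]'
```

```text
time: 12.13
tcp_pos: [0.5459, -0.0423, 0.0816]
eef_rot: [[0.965, -0.261, -0.001], [-0.261, -0.965, 0.0], [-0.001, -0.0, -1.0]]
contact_force: [0.4, 0.4, 0.2]
width: 0.0837
time: 12.72
tcp_pos: [0.5465, -0.0427, 0.0824]
eef_rot: [[0.965, -0.261, 0.001], [-0.261, -0.965, -0.0], [0.001, -0.0, -1.0]]
contact_force: [-0.9, -0.7, 5.9]
width: 0.0541
```

```bash
python3 -m creep '[[0,0,0.005,0,0,0,0],[0,0,0.015,0,0,0,0],[0,0,0.025,0,0,0,0],[0,0,0.025,0,0,0,0],[0,0,0.025,0,0,0,0],[0,0,0.02,0,0,0,0],[-0.003,0.01,0,0,0,0.5,0],[-0.006,0.02,0,0,0,1.5,0],[-0.009,0.03,0,0,0,1.5,0],[-0.01,0.0325,0,0,0,1.5,0]]'
python3 -m creep '[[-0.01,0.0325,0,0,0,1.5,0],[-0.01,0.0325,0,0,0,1.5,0],[-0.01,0.0325,0,0,0,1.5,0],[-0.01,0.0325,0,0,0,1.5,0],[-0.01,0.0325,0,0,0,1.5,0],[-0.01,0.0325,0,0,0,1.5,0],[-0.01,0.0325,0,0,0,1.5,0],[-0.0085,0.025,0,0,0,1.5,0],[-0.0055,0.0155,0,0,0,1,0],[0,0,0,0,0,0,0]]'
python3 -m creep '[[0,0,-0.03,0,0,0,0],[0,0,-0.03,0,0,0,0],[0,0,-0.03,0,0,0,0],[0,0,-0.02,0,0,0,0],[0,0,-0.01,0,0,0,0],[0,0,-0.008,0,0,0,0],[0,0,0,0,0,0,0],[0,0,0,0,0,0,0],[0,0,0,0,0,0,0]]'
python3 -c "
from h import *
pose();look('pack_yellow_mid tray_yellow_top','wrist','w5')"
```

```text
time: 13.55
tcp_pos: [0.5158, 0.0513, 0.1949]
eef_rot: [[0.985, -0.175, -0.003], [-0.175, -0.985, -0.0], [-0.003, 0.001, -1.0]]
contact_force: [0.7, 0.8, -2.3]
width: 0.0536
time: 14.38
tcp_pos: [0.4288, 0.3229, 0.1951]
eef_rot: [[0.998, 0.06, -0.004], [0.06, -0.998, 0.001], [-0.004, -0.002, -1.0]]
contact_force: [-0.5, -0.1, -1.6]
width: 0.0539
time: 15.13
tcp_pos: [0.4343, 0.3185, 0.0697]
eef_rot: [[0.999, 0.05, 0.001], [0.05, -0.999, 0.001], [0.001, -0.001, -1.0]]
contact_force: [-0.5, 0.4, -1.4]
width: 0.0538
t 15.13 tcp [0.4343 0.3185 0.0697] yaw 2.86 zax [ 0.0014  0.0011 -1.    ] F [-0.5  0.4 -1.4] w 0.0538
pack_yellow_mid 0.82 z 0.0912 [432.8 329.7] [ 56.1 136.5] 3.2 29995
tray_yellow_top 0.75 z 0.0147 [430.7 401.8] [77.3  9.4] 1.9 1628
```

View pics/w5.png

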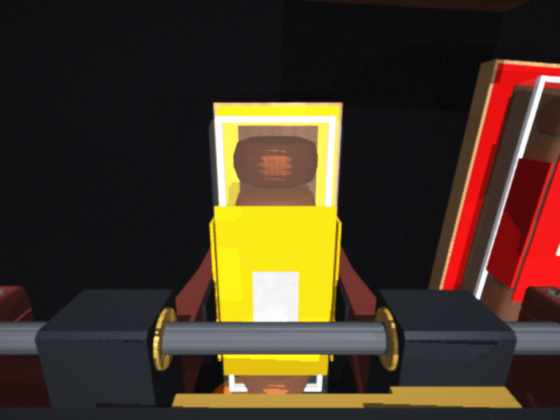

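The yellow pack sits squarely over its board at (277,110–390). I'll nudge it 1 mm and lower it.

```bash
python3 -m creep '[[0.001,-0.001,-0.01,0,0,0,0],[0,0,-0.008,0,0,0,0],[0,0,-0.006,0,0,0,0],[0,0,-0.003,0,0,0,0],[0,0,-0.002,0,0,0,0],[0,0,-0.001,0,0,0,0],[0,0,0,0,0,0,0],[0,0,0,0,0,0,0]]'; python3 -m creep '[[0,0,-0.001,0,0,0,0],[0,0,0,0,0,0,0],[0,0,0,0,0,0,0]]'
```

```text
time: 15.95
tcp_pos: [0.4349, 0.3171, 0.0387]
eef_rot: [[0.999, 0.05, 0.0], [0.05, -0.999, 0.0], [0.0, -0.0, -1.0]]
contact_force: [0.1, 0.7, -1.6]
width: 0.0537
time: 16.2
tcp_pos: [0.435, 0.3172, 0.0384]
eef_rot: [[0.999, 0.05, 0.001], [0.05, -0.999, 0.0], [0.001, -0.0, -1.0]]
contact_force: [-1.8, -1.6, 5.4]
width: 0.0539
```

```bash
python3 -m creep '[[0,0,0.0005,0,0,0,40],[0,0,0,0,0,0,80],[0,0,0,0,0,0,100],[0,0,0,0,0,0,100],[0,0,0,0,0,0,100],[0,0,0.01,0,0,0,100],[0,0,0.02,0,0,0,100],[0,0,0.03,0,0,0,100],[0,0,0.03,0,0,0,100],[0,0,0.03,0,0,0,100]]'
python3 -m creep '[[0,0,0.03,0,0,0,100],[0.005,-0.01,0.02,0,0,2,100],[0.0125,-0.0235,0,0,0,5,100],[0.0125,-0.0235,0,0,0,5,100],[0.0125,-0.0235,0,0,0,5,100],[0.0125,-0.0235,0,0,0,5,100],[0.0125,-0.0235,0,0,0,5,100],[0.0125,-0.0235,0,0,0,5,100],[0.0125,-0.0235,0,0,0,5,100],[0.0125,-0.0235,0,0,0,5,100]]'
python3 -m creep '[[0.0125,-0.0235,0,0,0,5,100],[0.0125,-0.0235,0,0,0,5,100],[0.0125,-0.0235,0,0,0,5,100],[0.0125,-0.0235,0,0,0,5,100],[0.0125,-0.0235,0,0,0,5,100],[0.003,-0.009,0,0,0,4.7,100],[0,0,0,0,0,0,100],[0,0,0,0,0,0,100]]'
python3 -c "
from h import *
pose();look('pack_green_mid pack_blue_mid','wrist','w6');look('pack_red_mid pack_yellow_mid pack_green_mid pack_blue_mid honey_mid gourd_mid','top','t6')"
```

```text
time: 17.03
tcp_pos: [0.4344, 0.3169, 0.16]
eef_rot: [[0.999, 0.05, -0.0], [0.05, -0.999, 0.0], [-0.0, -0.0, -1.0]]
contact_force: [0.5, -0.1, 0.7]
width: 0.0875
time: 17.87
tcp_pos: [0.5402, 0.1177, 0.209]
eef_rot: [[0.706, 0.709, 0.001], [0.709, -0.706, 0.0], [0.0, 0.0, -1.0]]
contact_force: [0.4, -0.3, -0.4]
width: 0.0877
time: 18.53
tcp_pos: [0.6051, -0.0076, 0.2084]
eef_rot: [[0.27, 0.963, -0.0], [0.963, -0.27, 0.001], [0.001, -0.001, -1.0]]
contact_force: [-0.4, 1.5, 0.4]
width: 0.0878
t 18.53 tcp [ 0.6051 -0.0076  0.2084] yaw 74.36 zax [-4.e-04  9.e-04 -1.e+00] F [-0.4  1.5  0.4] w 0.0878
pack_green_mid 0.72 z 0.0744 [ 413.9 -161.9] [38.7 45.8] 57.9 2799
pack_blue_mid 0.91 z 0.0578 [577.3 -99.3] [ 55.8 154. ] 75.1 7720
pack_red_mid 0.64 z 0.0608 [592.9 343.8] [153.5  55.4] 88.2 1197
pack_yellow_mid 0.91 z 0.0606 [433.2 317.4] [ 54.9 155.6] 2.9 1271
pack_green_mid 0.85 z 0.0581 [564.1   4.1] [52.5 65.8] 77.5 347
pack_blue_mid none
honey_mid none
gourd_mid 0.87 z 0.0453 [416.7 163.7] [59.3 58.2] 7.9 387
```

View pics/w6.png

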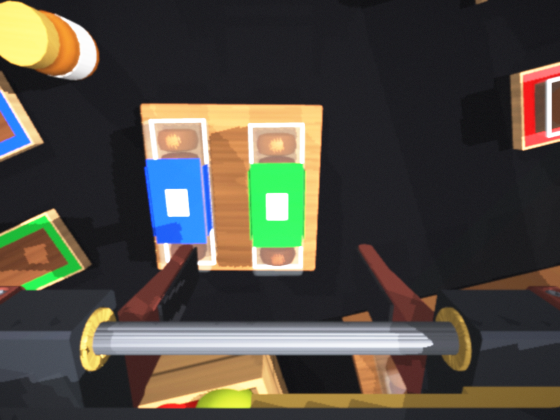

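```bash
python3 -c "
from h import *
pose();st=bot.read_state();p,d=bot.grab_frame('wrist');W=world('wrist',d,st)
m=(abs(W[...,2]-.058)<.005)&(d>0)
n,l,s,c=cv2.connectedComponentsWithStats(m.astype(np.uint8))
for i in range(1,n):
  if s[i,4]>2000:
    rc=cv2.minAreaRect((W[l==i][:,:2]*1000).astype(np.float32));print(np.round(c[i]),np.round(rc[0],1),np.round(rc[1],1),round(rc[2],1))
"
```

```text
t 19.03 tcp [ 0.6053 -0.0072  0.2082] yaw 74.58 zax [ 1.e-04 -1.e-04 -1.e+00] F [-0.3 -0.4 -0.5] w 0.0874
[177. 187.] [577.7 -99.4] [ 55.6 153.8] 74.9
[276. 198.] [608.1  -7.1] [ 55.  154.4] 75.0
```

```bash
python3 -m creep '[[0.0025,-0.0005,-0.02,0,0,0.2,100],[0,0,-0.03,0,0,0,100],[0,0,-0.03,0,0,0,100],[0,0,-0.03,0,0,0,100],[0,0,-0.025,0,0,0,100],[0,0,-0.02,0,0,0,100],[0,0,-0.01,0,0,0,100],[0,0,-0.007,0,0,0,100],[0,0,0,0,0,0,100],[0,0,0,0,0,0,20]]'
python3 -m creep '[[0,0,0,0,0,0,0],[0,0,0,0,0,0,0],[0,0,0,0,0,0,0],[0,0,0,0,0,0,0],[0,0,0,0,0,0,0],[0,0,0,0,0,0,0],[0,0,0,0,0,0,0]]'
```

```text
time: 19.92
tcp_pos: [0.6084, -0.0079, 0.0369]
eef_rot: [[0.263, 0.965, 0.001], [0.965, -0.263, 0.0], [0.0, 0.001, -1.0]]
contact_force: [0.0, 0.2, 1.2]
width: 0.0838
time: 20.5
tcp_pos: [0.6083, -0.0079, 0.0368]
eef_rot: [[0.263, 0.965, 0.001], [0.965, -0.263, 0.0], [0.0, 0.001, -1.0]]
contact_force: [-1.4, 0.0, 5.5]
width: 0.0538
```

```bash
python3 -m creep '[[0,0,0.005,0,0,0,0],[0,0,0.015,0,0,0,0],[0,0,0.025,0,0,0,0],[0,0,0.03,0,0,0,0],[0,0,0.03,0,0,0,0],[0,0,0.03,0,0,0,0],[0,0,0.015,0,0,0,0],[0,-0.01,0,0,0,-1.9,0],[0,-0.02,0,0,0,-4,0],[0,-0.025,0,0,0,-5,0]]'
python3 -m creep '[[0,-0.0255,0,0,0,-5,0],[0,-0.0255,0,0,0,-5,0],[0,-0.0255,0,0,0,-5,0],[0,-0.0255,0,0,0,-5,0],[0,-0.0255,0,0,0,-5,0],[0,-0.0255,0,0,0,-5,0],[0,-0.0255,0,0,0,-5,0],[0,-0.0255,0,0,0,-5,0],[0,-0.0255,0,0,0,-5,0],[-0.001,-0.025,0,0,0,-5,0]]'
python3 -m creep '[[0,-0.018,0,0,0,-3,0],[0,-0.01,0,0,0,-2,0],[0,0,0,0,0,0,0],[0,0,-0.02,0,0,0,0],[0,0,-0.03,0,0,0,0],[0,0,-0.03,0,0,0,0],[0,0,-0.02,0,0,0,0],[0,0,-0.015,0,0,0,0],[0,0,0,0,0,0,0],[0,0,0,0,0,0,0]]'
python3 -c "
from h import *
pose();look('pack_green_mid tray_green_top','wrist','w7')"
```

```text
time: 21.33
tcp_pos: [0.6072, -0.0627, 0.1859]
eef_rot: [[0.442, 0.897, -0.001], [0.897, -0.442, 0.001], [0.0, -0.001, -1.0]]
contact_force: [-0.1, -1.4, -2.2]
width: 0.0539
time: 22.17
tcp_pos: [0.6055, -0.3196, 0.1848]
eef_rot: [[0.972, 0.233, -0.002], [0.233, -0.972, 0.001], [-0.002, -0.001, -1.0]]
contact_force: [0.7, 0.2, -2.7]
width: 0.0538
time: 23.0
tcp_pos: [0.6071, -0.3443, 0.071]
eef_rot: [[0.988, 0.156, -0.001], [0.156, -0.988, 0.001], [-0.0, -0.001, -1.0]]
contact_force: [0.4, -0.7, -0.6]
width: 0.0541
t 23.0 tcp [ 0.6071 -0.3443  0.071 ] yaw 8.97 zax [-6.0e-04  1.2e-03 -1.0e+00] F [ 0.4 -0.7 -0.6] w 0.0541
pack_green_mid 0.82 z 0.092 [ 604.3 -335.1] [ 55.3 135. ] 9.3 28898
tray_green_top 0.73 z 0.0147 [ 595.7 -263.3] [77.4 12.9] 7.1 2253
```

View pics/w7.png

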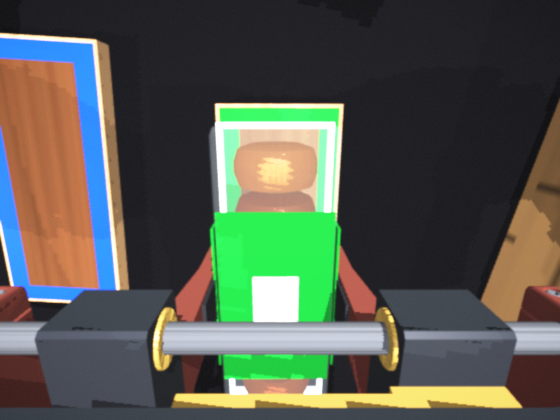

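Green is aligned over its board, with errors of about 1 mm. Lower it.

```bash
python3 -m creep '[[0.001,0,-0.01,0,0,0,0],[0,0,-0.008,0,0,0,0],[0,0,-0.006,0,0,0,0],[0,0,-0.004,0,0,0,0],[0,0,-0.002,0,0,0,0],[0,0,-0.001,0,0,0,0],[0,0,0,0,0,0,0],[0,0,0,0,0,0,0]]'; python3 -m creep '[[0,0,-0.001,0,0,0,0],[0,0,0,0,0,0,0],[0,0,0,0,0,0,0]]'
```

```text
time: 23.82
tcp_pos: [0.608, -0.3456, 0.0403]
eef_rot: [[0.988, 0.154, 0.0], [0.154, -0.988, -0.0], [0.0, 0.0, -1.0]]
contact_force: [0.2, 0.1, -1.4]
width: 0.0532
time: 24.07
tcp_pos: [0.6079, -0.3456, 0.0393]
eef_rot: [[0.988, 0.154, 0.0], [0.154, -0.988, -0.0], [0.0, 0.0, -1.0]]
contact_force: [-0.9, -0.6, -0.9]
width: 0.0538
```

```bash
python3 -m creep '[[0,0,-0.0007,0,0,0,0],[0,0,0,0,0,0,0],[0,0,0,0,0,0,0]]'
```

```text
time: 24.32
tcp_pos: [0.6081, -0.3457, 0.0388]
eef_rot: [[0.988, 0.154, 0.0], [0.154, -0.988, -0.0], [0.0, 0.0, -1.0]]
contact_force: [-0.0, 1.1, 2.1]
width: 0.0538
```

```bash
python3 -m creep '[[0,0,0,0,0,0,40],[0,0,0,0,0,0,80],[0,0,0,0,0,0,100],[0,0,0,0,0,0,100],[0,0,0,0,0,0,100],[0,0,0.01,0,0,0,100],[0,0,0.02,0,0,0,100],[0,0,0.03,0,0,0,100],[0,0,0.03,0,0,0,100],[0,0,0.03,0,0,0,100]]'
python3 -m creep '[[0,0,0.03,0,0,0,100],[-0.001,0.01,0.02,0,0,2,100],[-0.003,0.0235,0,0,0,6,100],[-0.003,0.0235,0,0,0,6,100],[-0.003,0.0235,0,0,0,6,100],[-0.003,0.0235,0,0,0,6,100],[-0.003,0.0235,0,0,0,6,100],[-0.003,0.0235,0,0,0,6,100],[-0.003,0.0235,0,0,0,6,100],[-0.003,0.0235,0,0,0,6,100]]'
python3 -m creep '[[-0.003,0.0235,0,0,0,6,100],[-0.003,0.0155,0,0,0,6,100],[0,0.008,0,0,0,4,100],[0,0,0,0,0,0,100],[0,0,0,0,0,0,100]]'
python3 -c "
from h import *
pose();look('pack_blue_mid','wrist');look('pack_green_mid tray_green_top tray_blue_top','top')"
```

```text
time: 25.15
tcp_pos: [0.6078, -0.3454, 0.1604]
eef_rot: [[0.988, 0.154, 0.0], [0.154, -0.988, 0.0], [0.0, -0.0, -1.0]]
contact_force: [0.1, -0.7, 1.2]
width: 0.0881
time: 25.98
tcp_pos: [0.5826, -0.1465, 0.2094]
eef_rot: [[0.513, 0.859, 0.001], [0.859, -0.513, -0.001], [-0.0, 0.001, -1.0]]
contact_force: [0.5, 0.7, -0.0]
width: 0.0877
time: 26.4
tcp_pos: [0.577, -0.1007, 0.2091]
eef_rot: [[0.263, 0.965, 0.001], [0.965, -0.263, -0.001], [-0.0, 0.001, -1.0]]
contact_force: [0.5, 0.1, -0.3]
width: 0.0877
t 26.4 tcp [ 0.577  -0.1007  0.2091] yaw 74.76 zax [ 6.e-04 -5.e-04 -1.e+00] F [ 0.5  0.1 -0.3] w 0.0877
pack_blue_mid 0.75 z 0.0579 [578.1 -99.5] [ 55.  155.5] 75.0 8306
pack_green_mid 0.86 z 0.061 [ 608.1 -359.1] [ 55.5 131. ] 9.5 1004
tray_green_top 0.85 z 0.0164 [ 610.9 -371.7] [ 78.6 125.7] 8.7 287
tray_blue_top 0.71 z 0.0167 [ 458.1 -386.2] [77.1 67.3] 6.6 622
```

Blue is directly below, so descend and grip.

```bash
python3 -m creep '[[0.001,0.0005,-0.02,0,0,0.2,100],[0,0,-0.03,0,0,0,100],[0,0,-0.03,0,0,0,100],[0,0,-0.03,0,0,0,100],[0,0,-0.025,0,0,0,100],[0,0,-0.02,0,0,0,100],[0,0,-0.01,0,0,0,100],[0,0,-0.008,0,0,0,100],[0,0,0,0,0,0,100],[0,0,0,0,0,0,20]]'
python3 -m creep '[[0,0,0,0,0,0,0],[0,0,0,0,0,0,0],[0,0,0,0,0,0,0],[0,0,0,0,0,0,0],[0,0,0,0,0,0,0],[0,0,0,0,0,0,0],[0,0,0,0,0,0,0]]'
```

```text
time: 27.53
tcp_pos: [0.5784, -0.1001, 0.0361]
eef_rot: [[0.258, 0.966, 0.001], [0.966, -0.258, 0.0], [0.0, 0.001, -1.0]]
contact_force: [0.2, -0.2, 0.7]
width: 0.084
time: 28.12
tcp_pos: [0.5782, -0.1001, 0.036]
eef_rot: [[0.258, 0.966, 0.001], [0.966, -0.258, -0.0], [-0.0, 0.001, -1.0]]
contact_force: [-1.1, -0.7, 6.3]
width: 0.0541
```

```bash
python3 -m creep '[[0,0,0.005,0,0,0,0],[0,0,0.015,0,0,0,0],[0,0,0.025,0,0,0,0],[0,0,0.03,0,0,0,0],[0,0,0.03,0,0,0,0],[0,0,0.03,0,0,0,0],[0,0,0.015,0,0,0,0],[-0.004,-0.008,0,0,0,-2.5,0],[-0.008,-0.014,0,0,0,-4,0],[-0.01,-0.0185,0,0,0,-5,0]]'
python3 -m creep '[[-0.01,-0.0185,0,0,0,-5.5,0],[-0.01,-0.0185,0,0,0,-5.5,0],[-0.01,-0.0185,0,0,0,-5.5,0],[-0.01,-0.0185,0,0,0,-5.5,0],[-0.01,-0.0185,0,0,0,-5.5,0],[-0.01,-0.0185,0,0,0,-5.5,0],[-0.01,-0.0185,0,0,0,-5.5,0],[-0.01,-0.0185,0,0,0,-5.5,0],[-0.01,-0.0185,0,0,0,-5.5,0],[-0.0075,-0.0135,0,0,0,-5.5,0]]'
python3 -m creep '[[-0.005,-0.011,0,0,0,-3,0],[0,0,0,0,0,0,0],[0,0,0,0,0,0,0],[0,0,-0.02,0,0,0,0],[0,0,-0.03,0,0,0,0],[0,0,-0.03,0,0,0,0],[0,0,-0.02,0,0,0,0],[0,0,-0.015,0,0,0,0],[0,0,0,0,0,0,0],[0,0,0,0,0,0,0]]'
python3 -c "
from h import *
pose();look('pack_blue_mid tray_blue_top','wrist','w8')"
```

```text
time: 28.95
tcp_pos: [0.555, -0.1402, 0.1844]
eef_rot: [[0.448, 0.894, -0.001], [0.894, -0.448, 0.001], [0.0, -0.001, -1.0]]
contact_force: [0.0, -0.3, -1.3]
width: 0.0541
time: 29.78
tcp_pos: [0.4556, -0.3227, 0.1837]
eef_rot: [[0.99, 0.14, -0.003], [0.14, -0.99, 0.001], [-0.003, -0.001, -1.0]]
contact_force: [-0.0, 0.1, -1.4]
width: 0.0538
time: 30.62
tcp_pos: [0.4533, -0.3301, 0.0697]
eef_rot: [[0.995, 0.099, -0.001], [0.099, -0.995, 0.002], [-0.001, -0.002, -1.0]]
contact_force: [-0.1, 0.0, -2.0]
width: 0.0536
t 30.62 tcp [ 0.4533 -0.3301  0.0697] yaw 5.69 zax [-0.0015  0.0019 -1.    ] F [-0.1  0.  -2. ] w 0.0536
pack_blue_mid 0.94 z 0.0915 [ 450.3 -319.9] [ 56.3 132.7] 5.6 29018
tray_blue_top 0.71 z 0.0147 [ 446. -249.] [78.2 12.9] 3.4 2242
```

View pics/w8.png

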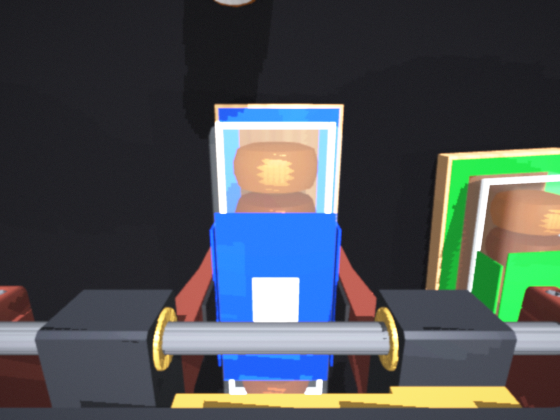

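```bash
python3 -m creep '[[0.001,0,-0.01,0,0,0,0],[0,0,-0.008,0,0,0,0],[0,0,-0.006,0,0,0,0],[0,0,-0.004,0,0,0,0],[0,0,-0.002,0,0,0,0],[0,0,-0.001,0,0,0,0],[0,0,0,0,0,0,0],[0,0,0,0,0,0,0]]'; python3 -m creep '[[0,0,-0.0007,0,0,0,0],[0,0,0,0,0,0,0],[0,0,0,0,0,0,0]]'
```

```text
time: 31.43
tcp_pos: [0.4545, -0.3316, 0.0395]
eef_rot: [[0.995, 0.097, 0.0], [0.097, -0.995, -0.0], [0.0, 0.0, -1.0]]
contact_force: [0.8, 0.6, -2.5]
width: 0.0539
time: 31.68
tcp_pos: [0.4544, -0.3316, 0.0389]
eef_rot: [[0.995, 0.097, 0.0], [0.097, -0.995, -0.0], [0.0, 0.0, -1.0]]
contact_force: [0.1, -0.2, -1.1]
width: 0.0537
```

```bash
python3 -m creep '[[0,0,-0.0007,0,0,0,0],[0,0,0,0,0,0,0],[0,0,0,0,0,0,0]]'; python3 -m creep '[[0,0,-0.0005,0,0,0,0],[0,0,0,0,0,0,0],[0,0,0,0,0,0,0]]'
```

```text
time: 31.93
tcp_pos: [0.4544, -0.3316, 0.0381]
eef_rot: [[0.995, 0.097, 0.0], [0.097, -0.995, -0.0], [0.0, 0.0, -1.0]]
contact_force: [0.0, 1.1, -0.6]
width: 0.0536
time: 32.18
tcp_pos: [0.4544, -0.3316, 0.038]
eef_rot: [[0.995, 0.097, 0.0], [0.097, -0.995, -0.0], [0.0, 0.0, -1.0]]
contact_force: [-2.4, 1.5, 5.1]
width: 0.054
```

Contact. Release, rise and back away toward the middle for a clear final check.

```bash
python3 -m creep '[[0,0,0.0005,0,0,0,40],[0,0,0,0,0,0,80],[0,0,0,0,0,0,100],[0,0,0,0,0,0,100],[0,0,0,0,0,0,100],[0,0,0.01,0,0,0,100],[0,0,0.02,0,0,0,100],[0,0,0.03,0,0,0,100],[0,0,0.03,0,0,0,100],[0,0,0.03,0,0,0,100]]'
python3 -m creep '[[0,0,0.03,0,0,0,100],[0,0.02,0.03,0,0,0,100],[0,0.03,0.02,0,0,0,100],[0,0.035,0,0,0,0,100],[0,0.035,0,0,0,0,100],[0,0.035,0,0,0,0,100],[0,0.035,0,0,0,0,100],[0,0.035,0,0,0,0,100],[0,0.03,0,0,0,0,100],[0,0.02,0,0,0,0,100]]'
python3 -m creep '[[0,0,0,0,0,0,100],[0,0,0,0,0,0,100],[0,0,0,0,0,0,100]]'
python3 -c "
from h import *
pose();look('pack_red_mid tray_red_top pack_yellow_mid tray_yellow_top pack_green_mid tray_green_top pack_blue_mid tray_blue_top honey_mid gourd_mid','top','t9')"
```

```text
time: 33.02
tcp_pos: [0.4542, -0.3313, 0.1599]
eef_rot: [[0.995, 0.097, -0.0], [0.097, -0.995, 0.0], [0.0, -0.0, -1.0]]
contact_force: [-0.4, -0.5, -0.5]
width: 0.0876
time: 33.85
tcp_pos: [0.454, -0.0532, 0.2391]
eef_rot: [[0.995, 0.1, 0.001], [0.1, -0.995, -0.0], [0.001, 0.0, -1.0]]
contact_force: [-0.2, -0.6, 0.1]
width: 0.0874
time: 34.1
tcp_pos: [0.4544, -0.0574, 0.2384]
eef_rot: [[0.995, 0.097, 0.0], [0.097, -0.995, -0.001], [0.0, 0.001, -1.0]]
contact_force: [0.4, 0.3, -0.0]
width: 0.0877
t 34.1 tcp [ 0.4544 -0.0574  0.2384] yaw 5.54 zax [ 3.e-04 -7.e-04 -1.e+00] F [ 0.4  0.3 -0. ] w 0.0877
pack_red_mid 0.87 z 0.0606 [593.  345.6] [154.7  55.6] 88.7 1220
tray_red_top 0.89 z 0.0158 [591.4 346.5] [178.1  76.5] 90.0 478
pack_yellow_mid 0.61 z 0.0605 [433.2 317.4] [ 55.1 155.6] 2.9 1282
tray_yellow_top 0.81 z 0.0161 [434.1 316.6] [ 78.1 175.5] 2.9 615
pack_green_mid 0.8 z 0.0608 [ 605.6 -346.6] [ 54.7 154.4] 8.8 1185
tray_green_top 0.72 z 0.0159 [ 606.6 -345. ] [ 78.  175.8] 8.9 464
pack_blue_mid 0.7 z 0.0611 [ 452.9 -333. ] [ 54.3 156. ] 6.4 1224
tray_blue_top 0.88 z 0.0162 [ 453.3 -330.9] [ 77.7 175. ] 5.6 549
honey_mid 0.45 z 0.016 [434.1 317.3] [ 78.1 177. ] 2.9 617
gourd_mid 0.83 z 0.0454 [416.4 164.3] [58.9 60.7] 88.3 389
```

View pics/t9.png

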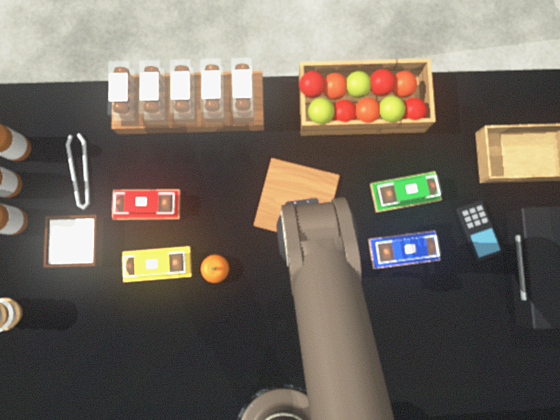

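All four packs sit on their matching boards within about 2 mm, at (146,204), (157,264), (405,190) and (404,250). The pumpkin hasn't moved, and the arm hides the honey jar in this view.

```bash
python3 -c "
from h import *
look('honey_mid','side','s9');print(bot.hand_in())"
```

```text
honey_mid 0.85 z 0.0657 [ 412.7 -150.1] [43.2 19.7] 1.0 75
the job is handed in; nothing more can be done
None
```

All four packs are on their matching boards, label up, and the job was handed in at about 34 s of the 109 s allowed. I placed red and yellow first, then green and blue, lowering each one until the wrist force showed light contact before letting go.

- **Placing:** the last top-camera check put every pack within about 2 mm of its board's centre. All were lined up within about 1°, except red, where the two readings of its board put it 0.1° and 1.3° off.
- **Flatness:** all four pack tops measured about 61 mm high, which is what a pack lying flat on its board should give.
- **Pumpkin:** it measured within about 2 mm of where it started.
- **Honey jar:** the arm hid it from the top camera at the end, and the detector's low-confidence match there was wrong (it marked the yellow board). The side camera still found it standing at about (0.41, -0.15), but that view gave only a partial outline. The position fits the starting one of (0.41, -0.165), though not to the millimetre, and I felt no unexpected contact.

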